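# Lift the tube rack out of the digestion block and hold it level

### The job

Swing the hold-down latch on the digestion block fully aside by its peg, then take the tube rack by its handle bar and lift it straight up, with all four tubes in it, until the tube bottoms are at least 3 cm above the top of the block. Keep it level all the way, do not knock over or shove the things standing on and beside the block, and finish while still holding the rack in the gripper, level and still, in the air over the block: do not put it back or let go.

Things in the scene. Friction and masses are not known exactly. Their poses are not given: they have to be found in the camera images.
- block: Digestion block, fixed to the bench: blue housing 200 x 260 mm, flat top 100 mm above the bench, sloped green panel on its own -x side (out to x = -185 mm), and an aluminium block with four square wells (32 mm wide, 56 mm deep) at y = -69, -23, 23, 69 mm. Origin: on the bench under the middle of the row of wells; x away from the panel, y along the row, z up.
- latch (a joint): Hold-down latch angle, rad. 0: its steel arm points along the block's +x and lies over the edge of the rack's plate, so the rack cannot rise; starts between -0.3 and 0.3. Grows anticlockwise seen from above: the peg moves towards the block's -y. Past about 0.9 the arm is off the plate. Stops at -0.35 and 1.5. Friction (about 1 N at the peg) keeps it where it is left.
- latch_peg (a point): Point 150 mm above the bench on the latch's black upright peg (12 mm diameter, top at 165 mm, foot at 119 mm on the flat steel arm, 14 mm wide). The latch turns about a vertical post on the block's top at block x = -75 mm, y = 0. The peg is on its tail, 45 mm from the post (at angle 0: block x = -120 mm, y = 0); the other end reaches 52 mm from the post.
- rack: Loose steel tube rack, 0.27 to 0.5 kg (up to 0.9 kg with tubes): plate 70 x 220 x 8 mm with four holes, end panels 50 mm wide at y = -105 and 105 mm, and a handle bar along its y between the panels' tops. Origin: centre of the plate's underside, at the start 100 mm above the bench, straight above the block's origin, axes parallel to the block's; z up.
- rack_grip (a point): Middle of the rack's handle bar, 106 mm above the plate's underside. The bar is 14 mm wide (rack x), 16 mm tall, about 200 mm long (rack y), with free space below it down to the tube tops, 41 mm beneath this point; grip it across its width from above at its middle.
- tube0: One of four equal glass tubes, loose in the rack in any order: 26 mm diameter, 111 mm long, 40 to 90 g, with a white collar 36 mm wide (underside 54 mm above the tube's bottom) that rests on the rack's plate. Reaches 46 mm down into a well. Origin: centre of its bottom; z up. Seated, its bottom is 46 mm below the plate's underside.
- tube1: One of four equal glass tubes, loose in the rack in any order: 26 mm diameter, 111 mm long, 40 to 90 g, with a white collar 36 mm wide (underside 54 mm above the tube's bottom) that rests on the rack's plate. Reaches 46 mm down into a well. Origin: centre of its bottom; z up. Seated, its bottom is 46 mm below the plate's underside.
- tube2: One of four equal glass tubes, loose in the rack in any order: 26 mm diameter, 111 mm long, 40 to 90 g, with a white collar 36 mm wide (underside 54 mm above the tube's bottom) that rests on the rack's plate. Reaches 46 mm down into a well. Origin: centre of its bottom; z up. Seated, its bottom is 46 mm below the plate's underside.
- tube3: One of four equal glass tubes, loose in the rack in any order: 26 mm diameter, 111 mm long, 40 to 90 g, with a white collar 36 mm wide (underside 54 mm above the tube's bottom) that rests on the rack's plate. Reaches 46 mm down into a well. Origin: centre of its bottom; z up. Seated, its bottom is 46 mm below the plate's underside.
- reagent: Bystander: amber jar, 64 mm diameter, 130 mm high, beside the block's +y end. Origin: centre of its underside.
- beaker: Bystander: glass beaker, 66 mm diameter, 85 mm high, beside the block's -y end. Origin: centre of its underside.
- crucible: Bystander: white crucible, 40 mm diameter, 32 mm high, on the block's top near its panel-side +y corner. Origin: centre of its underside.
- weight: Bystander: small steel cylinder weight, 22 mm diameter, 26 mm high, on the block's top near its panel-side -y corner. Origin: centre of its underside.
There are look-alikes about, which are no part of the job. Leave any purple or turquoise look-alike of the tube1 alone. Leave any purple or yellow look-alike of the tube2 alone.

How it is judged (in metres and radians):
On the way, in this order (a step that is already met when the one before it is completed fails the run):
1. the latch is swung clear while the rack still stands in the block (value of joint latch above 0.95 rad and height (world z) of rack below 0.11 m), for 0.2 s.
2. the rack is lifted clear in the gripper, level (height (world z) of rack above 0.171 m and angle between rack's own z axis and vertical below 0.12 rad and contact force between rack and the fingers above 2 N), for 0.2 s.
At the end, for the whole second after the job is handed in: Latch past 0.95 rad; fingers hold the rack (over 2 N), plate over 171 mm above the bench, tilt under 0.12 rad, within 60 mm of over its place, under 0.03 m/s and 0.2 rad/s; tubes seated (bottoms 34 to 56 mm below the plate); rack and tubes off the block, rack off the bystanders (all of step 2 and z of tube0 in the frame of rack between -0.056 and -0.034 m and z of tube1 in the frame of rack between -0.056 and -0.034 m and z of tube2 in the frame of rack between -0.056 and -0.034 m and z of tube3 in the frame of rack between -0.056 and -0.034 m and horizontal distance between rack and block below 0.06 m and linear speed of rack below 0.03 m/s and angular speed of rack below 0.2 rad/s and contact force between each of rack, tube0, tube1, tube2, tube3 and block below 0.1 N and value of joint latch above 0.95 rad and contact force between rack and reagent below 0.1 N and contact force between rack and beaker below 0.1 N and contact force between rack and crucible below 0.1 N and contact force between rack and weight below 0.1 N); the arm keeps its last pose, push and grip.
It fails at once if the rack tips by more than about 17 degrees (angle between rack's own z axis and vertical above 0.3 rad).
It fails at once if a tube comes out of the rack (z of any of tube0, tube1, tube2, tube3 in the frame of rack above -0.02 m).
It fails at once if the jar or beaker beside the block, or the crucible or weight on it, is knocked over or shoved by more than 3 cm (angle between any of reagent, beaker, crucible, weight's own z axis and vertical above 0.5 rad or distance of any of reagent, beaker, crucible, weight from where it was at the start of the episode above 0.03 m).
It also fails if it takes over 45 s, if anything falls off the work surface, if the arm or the gripper's body presses on something with over 40 N, if the wrist force passes 120 N, or if a joint passes its speed limit or range.

### The arm

A 7-joint arm with a two-finger parallel gripper is mounted at the origin on the work surface. World frame = base frame: x ahead of the robot, y to its left, z up, the work surface at z = 0. Lengths are in mm, angles in rad, forces in N, time in s.
With the tool pointing down it reaches from about 400 to 875 mm from the base axis. Payload 6.5 kg.
Tool frame: the origin (TCP) lies at the very end of the fingers, on their centre line; the grasp point (between the pads) lies 19 mm behind it; x points along the fingers, y is the direction in which the jaws open and shut, and the axes are right-handed (so a half turn about x gives the same grasp; the last joint's range is limited). The gripper opens to 88 mm and grips with 3 to 60 N. Pads are 18 mm wide; open, the fingers measure 123 mm over their backs; the gripper's body (75 mm by 187 mm) begins 45 mm behind the grasp point.
Start: joints at [1.155, 0.536, -0.004, 1.538, 0.003, 1.067, -0.071], TCP at [222.757, -610.63, 238.716] pointing down, gripper open.
Joint ranges: [-2.7, 2.7], [-0.37, 2.16], [-1.27, 1.26], [0.24, 2.4], [-1.31, 4.45], [0.19, 1.91], [-2.76, 2.76]. Speed limits (rad/s): [2.39, 2.39, 3.14, 3.14, 3.14, 3.14, 3.14].

### API

Orientations are given as a rotation vector (axis times angle).
In Python, from workcell import read_state, snapshot, camera_params, sign_off, masks_of gives the robot as it stands.
- The arm moves only by the tool jog_arm, never from a script. Its argument "motion" is one flat list of numbers, 7 for each row, row after row: the shift along the world's x, y, z in mm, then the turn, a rotation vector about the world's x, y, z in degrees, then the opening, from 0 (shut) to 1 (fully open). A call has 1 to 10 rows; each row is the pose to reach, as a shift and turn from the pose measured when the call began; what a row does not reach only later rows make up. A row lasts 1/12 s, in which the tool goes at most 41.7 mm and 7.16 degrees, less where a joint would pass 70% of its speed; a pose out of reach is approached as far as the arm can. A call with a gripper value outside its range is refused whole. The fingers move at their own pace and stop on an object; the grip force is fixed at half the most. Time passes only in rows, so rows that repeat a pose let the fingers close. It gives the time, the measured TCP pose, the force and the opening at its end, in the units of the state.
- read_state(): the state, without advancing time (a new reading comes with each control period).
- snapshot(name): name is "scene" or "top" or "wrist"; returns (picture, depth): 384x512x3 uint8, red, green, blue; 384x512 float32, mm along the optical axis (not along the pixel's ray), 0 where there is no reading.
- camera_params(name): a dict with "camera_matrix" (3x3 intrinsics, pixels), "k1" (the pictures are not rectified: a ray, as slopes to the right and down, at radius r is drawn at 1 + k1 r^2 times it, then the intrinsics apply), "extrinsics" (4x4, takes a point from camera to world coordinates); the wrist camera has in their place "mount" (4x4, takes a point from camera to tool coordinates, whose origin is the TCP and whose axes are the tool frame's). Camera axes: x right, y up, looking along -z (the intrinsics and any distortion apply to the point x, -y, -z); pixel columns grow to the right and rows downward; lengths in mm; the calibration is good to about 2 mm. A picture is of the moment at which its call begins: read the wrist's pose just before it. camera_params takes no time and is no camera call.
- sign_off(): hands the job in, once; it reports no verdict.
Trained networks look in the newest picture that a camera, given by its name, has taken for a name from the list of things; names that differ only in an ending like _2 or _b are one class to them, and where a whole thing is asked for, a point or a joint stands for the part that bears it (a point fixed in the world has none). Each returns a list of dicts, best first, with "confidence" (0 to 1); they miss things now and then, are a little off and sometimes report something else, mostly with a low value. They report only what shows in the picture. A call takes as long as a camera call. They do not tell look-alikes from the thing itself.
- masks_of(camera, thing): "region" (384x512 bool, what is visible of it) and "bbox" ([left, top, width, height] in pixels, round what is visible of it).
The state is a dict: "clock": time; "qpos": joint angles; "qd": joint speeds; "joint_torque": joint torques, N m; "ee_pos": TCP position; "orientation": TCP orientation; "contact_force": force on the tool from outside, world axes, zero at the start; "torque": the same for the moment, N m; "opening": finger opening in mm.
Only numpy, scipy, OpenCV 4.12 (cv2) and the standard library are available. Lean on these libraries where they do the work, as an engineer would, in place of code of your own. Each camera call takes 0.05 s, during which the arm holds its last target. There are 200 camera calls.

## Working session

There is one attempt and no reset: what is moved stays moved. The work goes in short steps, Python scripts to look and compute and a tool call to move; the robot and the scene stay as the last step left them, time stands still between calls to the robot, and variables do not carry over. Pictures are saved under pics/ and viewed, about 8 in all and at most 12, crops included, and the job is handed in when it is done.

Besides the shell and the picture viewer there is one more tool, called after "Call:" as name(argument=value, ...), one argument or row to a line, values as JSON. jog_arm: Moves the arm, as the interface text tells. Its arguments: {"type":"object","properties":{"motion":{"type":"array","items":{"type":"number"}}},"required":["motion"]}

```bash
mkdir -p pics; cat > h.py <<'E'
import numpy as np,cv2
from workcell import *
from scipy.spatial.transform import Rotation as R
def ext(name,st=None):
    p=camera_params(name)
    if 'mount' in p:
        T=np.eye(4);T[:3,:3]=R.from_rotvec(st['orientation']).as_matrix();T[:3,3]=st['ee_pos']
        return p,T@np.array(p['mount'])
    return p,np.array(p['extrinsics'])
def cloud(name,depth,st=None):
    p,E=ext(name,st);K=np.array(p['camera_matrix']);k1=p['k1']
    v,u=np.mgrid[:384,:512].astype(float)
    x=(u-K[0,2])/K[0,0];y=(v-K[1,2])/K[1,1]
    a,b=x.copy(),y.copy()
    for _ in range(10):
        s=1+k1*(a*a+b*b);a,b=x/s,y/s
    P=np.stack([a*depth,-b*depth,-depth],-1)
    W=P@E[:3,:3].T+E[:3,3]
    W[depth<=0]=np.nan
    return W
def save(n,img): cv2.imwrite('pics/'+n,img[...,::-1])
E
python3 - <<'E'
from h import *
st=read_state();print(st['clock'],st['ee_pos'],st['orientation'])
ims=[]
for c in ['top','scene']:
    im,d=snapshot(c);W=cloud(c,d);np.savez(c,im=im,W=W);save(c+'0.png',im)
    print(c,camera_params(c)['extrinsics'][:3] if 0 else np.round(np.array(camera_params(c)['extrinsics'])[:3,3]))
    for t in ['block','latch_peg','latch','rack','rack_grip','reagent','beaker','crucible','weight','tube0']:
        for m in masks_of(c,t)[:4]:
            r=m['region']; q=W[r];q=q[~np.isnan(q[:,0])]
            print(t,round(m['confidence'],2),m['bbox'],np.round(np.median(q,0)) if len(q) else None, np.round(np.percentile(q,98,axis=0)) if len(q) else None)
E
```

```text
0.0 [ 222.54072622 -610.07293289  237.85466688] [ 2.0313902   0.36082813 -2.03223544]
top [ 512.   58. 1017.]
block 0.64 [178.9, 164.0, 116.2, 99.3] [553. 109.  99.] [696. 250. 121.]
latch_peg 0.64 [191.1, 218.4, 18.3, 18.4] [543. 208. 111.] [560. 222. 135.]
latch_peg 0.53 [229.9, 198.7, 17.2, 35.7] [576. 119. 121.] [619. 137. 167.]
latch 0.73 [230.6, 195.0, 13.0, 41.5] [576. 119. 121.] [622. 137. 167.]
rack 0.85 [182.7, 161.0, 101.2, 40.6] [643. 130. 111.] [690. 232. 217.]
rack_grip 0.71 [181.5, 166.3, 102.3, 37.2] [642. 132. 111.] [689. 232. 217.]
rack_grip 0.2 [254.3, 179.0, 16.4, 10.7] [649.  58. 163.] [659.  73. 168.]
reagent 0.79 [142.7, 180.4, 36.6, 32.5] [621. 311. 128.] [652. 348. 134.]
reagent 0.27 [177.0, 162.2, 120.2, 99.4] [553. 109.  99.] [696. 245. 121.]
beaker 0.57 [311.7, 171.0, 23.5, 28.4] [ 680. -102.   35.] [703. -64.  88.]
crucible 0.75 [192.4, 220.5, 17.4, 15.6] [543. 208. 112.] [560. 222. 135.]
weight 0.65 [276.4, 211.5, 6.9, 10.8] [576.  18. 127.] [585.  28. 130.]
tube0 0.76 [324.8, 211.8, 19.8, 17.3] [ 576. -123.  107.] [ 597. -112.  112.]
tube0 0.72 [138.3, 
[... 625 characters left out ...]
.4] [647. 308.  90.] [660. 345. 132.]
reagent 0.22 [301.8, 164.9, 14.0, 26.6] [650. 189. 143.] [659. 208. 167.]
beaker 0.93 [178.6, 239.9, 35.2, 53.0] [690. -96.  58.] [707. -65.  86.]
beaker 0.22 [247.5, 158.5, 24.3, 25.0] [568. 109. 124.] [600. 125. 166.]
crucible 0.22 [301.5, 164.9, 16.1, 29.2] [650. 189. 142.] [659. 209. 167.]
crucible 0.18 [285.3, 170.5, 16.3, 30.9] [656. 144. 142.] [665. 164. 167.]
tube0 0.9 [286.6, 170.2, 16.6, 32.5] [656. 144. 141.] [665. 166. 167.]
tube0 0.87 [268.3, 175.1, 19.0, 32.9] [663. 100. 138.] [671. 124. 166.]
tube0 0.82 [160.5, 217.4, 13.5, 45.6] [ 587. -131.   62.] [ 594. -110.  109.]
tube0 0.74 [216.0, 268.7, 25.9, 49.9] [785. -85.  70.] [792. -67. 109.]
```

```bash
python3 - <<'E'
from h import *
D=np.load('top.npz');W=D['W'];im=D['im']
b=cv2.resize(im[130:300,110:360],None,fx=3,fy=3,interpolation=cv2.INTER_CUBIC);save('topc.png',b)
D2=np.load('scene.npz');V=D2['W']
A=W.reshape(-1,3);B=V.reshape(-1,3)
for n,P in (('top',A),('scene',B)):
    # handle bar
    m=(P[:,2]>195)&(P[:,2]<230)&(abs(P[:,0]-640)<90)&(abs(P[:,1]-110)<150)
    q=P[m];r=cv2.minAreaRect(q[:,:2].astype(np.float32));print(n,'bar',len(q),q.mean(0).round(1),np.round(r[0],1),np.round(r[1],1),r[2],np.percentile(q[:,2],[5,50,95]))
    m=(P[:,2]>128)&(P[:,2]<175)&(P[:,0]>530)&(P[:,0]<600)&(abs(P[:,1]-115)<50)
    q=P[m];print('peg',len(q),q.mean(0).round(1),q.min(0).round(),q.max(0).round())
    m=(P[:,2]>112)&(P[:,2]<126)&(P[:,0]>530)&(P[:,0]<640)&(abs(P[:,1]-115)<50)
    q=P[m];print('arm',len(q),q.mean(0).round(1),q.min(0).round(),q.max(0).round())
    m=(P[:,2]>94)&(P[:,2]<105)&(P[:,0]>480)&(P[:,0]<740)&(abs(P[:,1]-115)<160)
    q=P[m];r=cv2.minAreaRect(q[:,:2].astype(np.float32));print('blocktop',len(q),np.round(r[0],1),np.round(r[1],1),r[2])
E
```

```text
top bar 817 [648.6 129.5 213.3] [649.5 128.1] [ 49.7 216.1] 7.090487480163574 [204.17442876 214.22888796 216.95933442]
peg 19 [534.4 103.1 162.4] [532.  98. 129.] [539. 108. 169.]
arm 283 [590.4 123.1 119.2] [531.  85. 112.] [640. 164. 126.]
blocktop 3297 [609.5 122. ] [172.5 248.1] 7.26226282119751
scene bar 1061 [656.8 116.6 209.3] [651.1 127.2] [ 52.6 218. ] 7.017687797546387 [199.19291117 210.98920479 215.24480555]
peg 75 [537.5 101.1 150.1] [530.  96. 129.] [541. 108. 167.]
arm 111 [584.8 117.2 118.9] [560. 103. 112.] [639. 143. 125.]
blocktop 1484 [614.  118.7] [170.1 250.8] 6.896592140197754
```

View pics/topc.png

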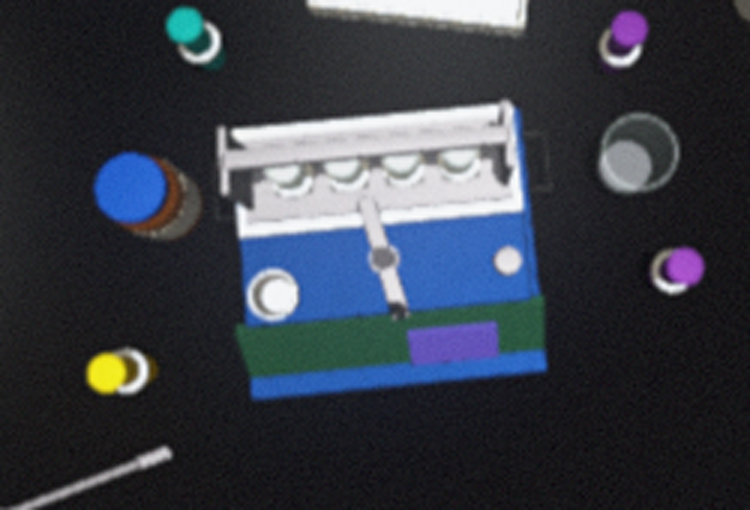

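View pics/scene0.png

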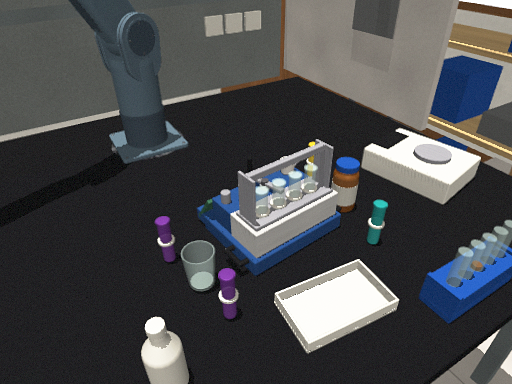

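Top crop: the rack is a steel frame with four white-collared tubes at crop (290–460, 165). Peg is at (398,310), post at (383,258), crucible at (272,295), weight at (508,262), jar at (130,190) and beaker at (640,155). Look-alikes to leave alone: turquoise (185,25), purple (628,28) and (685,265), yellow (107,372), plus a blue rack at the right edge of the scene view. Block yaw is about +7°, latch about +0.27 rad.

```bash
python3 - <<'E'
from h import *
st=read_state();M=R.from_rotvec(st['orientation']).as_matrix();print(M.round(3))
y=np.radians(7)
for nm,j in (('jaw along block y',(-np.sin(y),np.cos(y),0)),('jaw along block -y',(np.sin(y),-np.cos(y),0)),('jaw block x',(np.cos(y),np.sin(y),0)),('jaw block -x',(-np.cos(y),-np.sin(y),0))):
    x=np.array([0,0,-1.]);j=np.array(j);T=np.c_[x,j,np.cross(x,j)]
    print(nm,np.degrees(R.from_matrix(T@M.T).as_rotvec()).round(2))
print(st['qpos'])
D=np.load('scene.npz');W=D['W'];im=D['im'];save('sc.png',cv2.resize(im[130:270,170:360],None,fx=4,fy=4,interpolation=cv2.INTER_CUBIC))
E
```

```text
[[-0.     0.343 -0.939]
 [-0.    -0.939 -0.343]
 [-1.    -0.     0.   ]]
jaw along block y [  0.    -0.   166.96]
jaw along block -y [ -0.    -0.   -13.04]
jaw block x [ 0.   -0.   76.96]
jaw block -x [  -0.     -0.   -103.04]
[ 1.15481848  0.53642268 -0.00440901  1.53787602  0.00259329  1.067307
 -0.07119165]
```

View pics/sc.png

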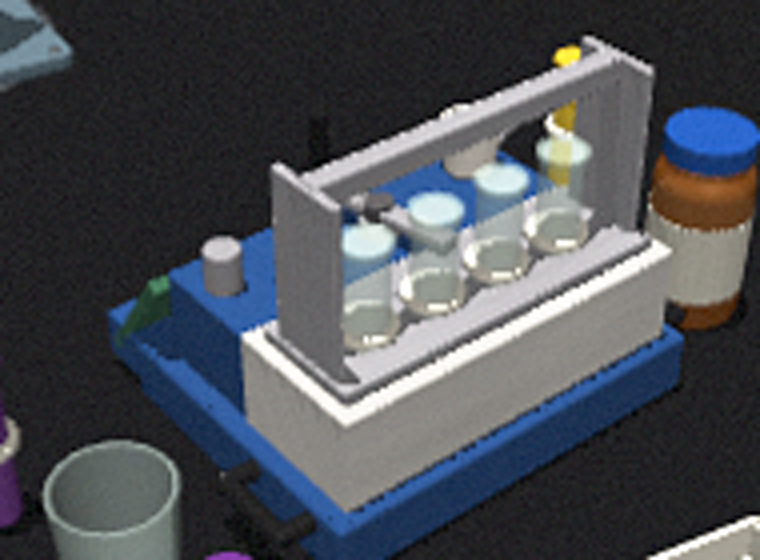

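Crop confirms: black peg at (320,130) behind the handle bar, post disc at (375,208), and the arm over the plate between the middle tubes. Tube tops are pale and unlike the coloured decoys. Moving with the gripper shut and the jaws along block y.

Call:
jog_arm(
  motion=[227,260,30,0,0,-13,0,227,260,30,0,0,-13,0,227,260,30,0,0,-13,0,227,260,30,0,0,-13,0,227,260,30,0,0,-13,0,227,260,30,0,0,-13,0,227,260,30,0,0,-13,0,227,260,30,0,0,-13,0,227,260,30,0,0,-13,0,227,260,30,0,0,-13,0],
)

```text
clock: 1.93
ee_pos: [453.5, -346.4, 269.2]
orientation: [2.157, 0.142, -2.152]
contact_force: [-0.6, -0.9, -0.2]
opening: 23.6
```

Call:
jog_arm(
  motion=[82,491,0,0,0,0,0,82,491,0,0,0,0,0,82,491,0,0,0,0,0,82,491,0,0,0,0,0,82,491,0,0,0,0,0,82,491,0,0,0,0,0,82,491,0,0,0,0,0,82,491,0,0,0,0,0,82,491,0,0,0,0,0,82,491,0,0,0,0,0],
)

```text
clock: 2.77
ee_pos: [521.0, 59.8, 269.2]
orientation: [2.158, 0.138, -2.152]
contact_force: [0.6, -0.6, 0.1]
opening: 0.2
```

Call:
jog_arm(
  motion=[9,100,0,0,0,0,0,9,100,0,0,0,0,0,9,100,0,0,0,0,0],
)

```text
clock: 3.02
ee_pos: [529.9, 164.7, 269.3]
orientation: [2.158, 0.146, -2.151]
contact_force: [0.4, 0.3, 0.2]
opening: 0.6
```

```bash
python3 - <<'E'
from h import *
st=read_state();print(st['clock'],np.round(st['ee_pos'],1),R.from_rotvec(st['orientation']).as_matrix().round(3).tolist(),st['opening'])
im,d=snapshot('wrist');W=cloud('wrist',d,st);save('w1.png',im)
P=W.reshape(-1,3);P=P[~np.isnan(P[:,0])]
for t in ['latch_peg','weight','crucible']:
  for m in masks_of('wrist',t)[:2]:
    q=W[m['region']];q=q[~np.isnan(q[:,0])];print(t,round(m['confidence'],2),m['bbox'],np.median(q,0).round(1))
m=(P[:,2]>135)&(P[:,2]<175)&(P[:,0]>500)&(P[:,0]<600)&(abs(P[:,1]-105)<50);q=P[m];print(len(q),q.mean(0) if len(q) else 0,q.min(0) if len(q) else 0,q.max(0) if len(q) else 0)
E
```

```text
3.0167 [529.9 164.7 269.3] [[0.003, 0.132, -0.991], [0.003, -0.991, -0.132], [-1.0, -0.003, -0.003]] 0.5664077352537245
latch_peg 0.57 [292.6, 70.2, 42.0, 133.9] [573.7 119.6 119.5]
weight 0.85 [407.0, 136.5, 37.3, 28.2] [576.1  23.5 125.5]
crucible 0.69 [377.0, 28.8, 74.7, 37.5] [650.9  65.8 149.4]
330 [534.71591293 106.91487796 157.46472634] [527.63345272  99.21464983 135.06699983] [538.92614342 111.18432012 166.70718652]
```

Call:
jog_arm(
  motion=[2,-18,-40,0,0,0,0,2,-18,-80,0,0,0,0,2,-18,-110,0,0,0,0,2,-18,-129,0,0,0,0,2,-18,-129,0,0,0,0,2,-18,-129,0,0,0,0],
)

```text
clock: 3.72
ee_pos: [532.3, 137.2, 139.6]
orientation: [2.157, 0.13, -2.156]
contact_force: [-0.1, -0.5, -0.3]
opening: 0.3
```

Call:
jog_arm(
  motion=[0,-6,0,0,0,0,0,0,-12,0,0,0,0,0,3,-18,0,0,0,0,0,6,-23,0,0,0,0,0,13,-31,0,0,0,0,0,22,-37,0,0,0,0,0,30,-41,0,0,0,0,0,38,-43,0,0,0,0,0,38,-44,0,0,0,0,0,38,-44,0,0,0,0,0],
)

```text
clock: 4.55
ee_pos: [572.2, 94.2, 140.0]
orientation: [2.16, 0.133, -2.153]
contact_force: [1.1, 3.7, 1.5]
opening: 0.5
```

```bash
python3 - <<'E'
from h import *
st=read_state();print(st['clock'],np.round(st['ee_pos'],1),st['contact_force'])
im,d=snapshot('wrist');W=cloud('wrist',d,st)
im2,d2=snapshot('top');W2=cloud('top',d2);
save('two.png',np.hstack([cv2.resize(im,None,fx=.8,fy=.8),cv2.resize(im2[130:284,150:310],(319,307),interpolation=cv2.INTER_CUBIC)]))
for n,w in (('w',W),('t',W2)):
  P=w.reshape(-1,3);m=(P[:,2]>110)&(P[:,2]<135)&(P[:,0]>515)&(P[:,0]<632)&(abs(P[:,1]-100)<70);q=P[m]
  m=(P[:,2]>137)&(P[:,2]<170)&(P[:,0]>520)&(P[:,0]<605)&(P[:,1]>50)&(P[:,1]<84);p=P[m];print(n,len(q),len(p),p.mean(0) if len(p) else 0,p.min(0) if len(p) else 0,p.max(0) if len(p) else 0)
E
```

```text
4.55 [572.2  94.2 140. ] [1.09323762 3.72911255 1.45839518]
w 5364 235 [581.4256381   76.86100482 143.68733447] [578.19469387  69.81560059 137.08394635] [584.12041674  83.95876484 156.50531961]
t 5 0 0 0 0
```

View pics/two.png

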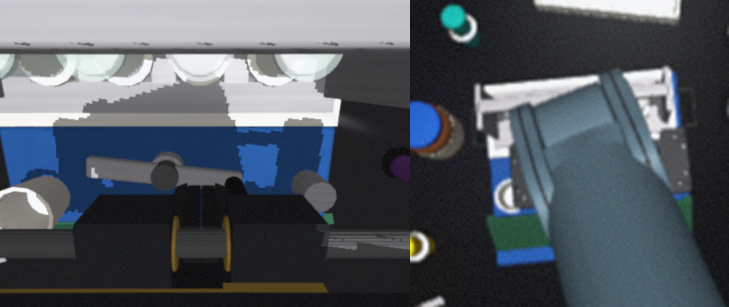

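The arm of the latch now lies almost parallel to the rack (left picture: tip (90,165), peg (233,187)), so it is well clear of the plate. The weight at (320,195) and crucible at (30,205) are untouched. Backing off and rising.

Call:
jog_arm(
  motion=[-1,4,0,0,0,0,0,-2,6,40,0,0,0,0,-2,6,80,0,0,0,0.3,-2,6,120,0,0,0,0.6,-2,6,160,0,0,0,1,-2,6,180,0,0,0,1,-2,6,180,0,0,0,1,-2,6,180,0,0,0,1],
)

```text
clock: 5.32
ee_pos: [569.6, 99.4, 320.5]
orientation: [2.16, 0.13, -2.153]
contact_force: [-0.9, -0.9, -0.9]
opening: 38.5
```

```bash
python3 - <<'E'
from h import *
st=read_state();print(st['clock'],np.round(st['ee_pos'],1),st['qpos'].round(2) if hasattr(st['qpos'],'round') else st['qpos'])
im,d=snapshot('wrist');W=cloud('wrist',d,st);save('w3.png',im);P=W.reshape(-1,3)
m=(P[:,2]>208)&(P[:,2]<222)&(abs(P[:,0]-640)<70);q=P[m];print('bar',len(q),q.mean(0).round(1),[np.round(v,1) for v in cv2.minAreaRect(q[:,:2].astype(np.float32))])
c=np.polyfit(q[:,1],q[:,0],1);print('x at y=128 of bar',np.polyval(c,128),np.degrees(np.arctan(-c[0])),np.percentile(q[:,2],[5,50,95]),q[:,1].min(),q[:,1].max())
m=(P[:,2]>140)&(P[:,2]<172)&(P[:,0]>520)&(P[:,0]<610)&(P[:,1]<100)&(P[:,1]>50);p=P[m];print('peg',len(p),p.mean(0) if len(p) else 0)
m=(P[:,2]>115)&(P[:,2]<124)&(P[:,0]>540)&(P[:,0]<605)&(P[:,1]<185)&(P[:,1]>60);p=P[m];print('arm',len(p));
if len(p): r=cv2.minAreaRect(p[:,:2].astype(np.float32));print(r); print(np.linalg.svd(p[:,:2]-p[:,:2].mean(0))[2][0])
E
```

```text
5.3167 [569.6  99.4 320.5] [-0.03  0.35 -0.3   1.63  0.11  1.17 -1.8 ]
bar 7403 [649.9 129.3 213.6] [array([649.9, 128.7]), array([ 50.1, 216.9]), np.float64(7.1)]
x at y=128 of bar 650.0156554536327 7.00565903735505 [211.29845421 213.79344322 215.13382332] 18.816682884447886 238.68546656359712
peg 183 [576.67505127  75.79588171 160.65059973]
arm 1267
((575.47021484375, 120.50143432617188), (17.86311149597168, 102.49019622802734), 2.2247533798217773)
[ 0.00275219 -0.99999621]
```

View pics/w3.png

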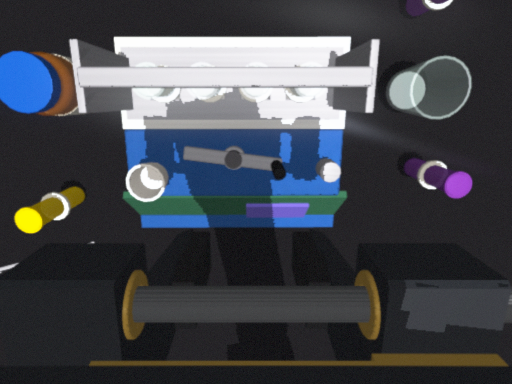

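Bar seen at row 77, cols 78–372; latch lies almost along the rack; jar, beaker, crucible and weight are all in place. Bar centre (650,128.5), top 214, yaw 7.0°, all as described. Turning +89.5° and going above the bar.

Call:
jog_arm(
  motion=[20,8,0,0,0,7,1,40,15,0,0,0,14,1,60,22,0,0,0,21,1,80,29,0,0,0,28,1,80,29,0,0,0,35,1,80,29,0,0,0,42,1,80,29,0,0,0,49,1,80,29,0,0,0,56,1,80,29,0,0,0,63,1,80,29,0,0,0,70,1],
)

```text
clock: 6.2
ee_pos: [647.7, 127.7, 316.1]
orientation: [1.367, 1.097, -1.371]
contact_force: [0.8, 0.2, -0.0]
opening: 88.3
```

Call:
jog_arm(
  motion=[0,0,0,0,0,7,1,0,0,-20,0,0,14,1,0,0,-40,0,0,19.5,1,0,0,-50,0,0,19.5,1,0,0,-50,0,0,19.5,1],
)

```text
clock: 6.62
ee_pos: [645.3, 126.5, 261.4]
orientation: [1.115, 1.267, -1.13]
contact_force: [-0.7, 0.8, -0.3]
opening: 88.2
```

```bash
python3 - <<'E'
from h import *
st=read_state();M=R.from_rotvec(st['orientation']).as_matrix();print(st['clock'],np.round(st['ee_pos'],1),M.round(3).tolist(),np.degrees(np.arctan2(M[1,1],M[0,1])),st['opening'],np.round(st['qpos'],2))
im,d=snapshot('wrist');W=cloud('wrist',d,st);save('w4.png',im);P=W.reshape(-1,3)
m=(P[:,2]>206)&(P[:,2]<220)&(abs(P[:,0]-645)<40);q=P[m];c=np.polyfit(q[:,1],q[:,0],1);print(len(q),q.min(0),q.max(0),np.polyval(c,128),np.degrees(np.arctan(-c[0])))
E
```

```text
6.6167 [645.3 126.5 261.4] [[-0.009, 0.993, 0.118], [-0.004, 0.118, -0.993], [-1.0, -0.009, 0.003]] 6.7686020499921185 88.2459981811259 [ 0.12  0.6  -0.58  1.46  0.34  1.19 -0.4 ]
8905 [611.79447671  18.53764012 206.01013736] [684.98270819 238.97031678 216.57445396] 649.6805585733208 6.7190846016047026
```

View pics/w4.png

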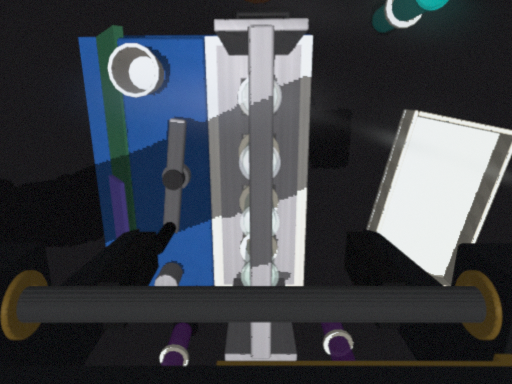

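Gripper is centred over the bar (col 262) between the open fingers, with nothing under the fingers. Descending, then gripping.

Call:
jog_arm(
  motion=[4.5,2,-15,0.2,-0.5,0,1,4.5,2,-30,0.2,-0.5,0,1,4.5,2,-45,0.2,-0.5,0,1,4.5,2,-60,0.2,-0.5,0,1,4.5,2,-74,0.2,-0.5,0,1,4.5,2,-74,0.2,-0.5,0,1,4.5,2,-74,0.2,-0.5,0,1,4.5,2,-74,0.2,-0.5,0,1],
)

```text
clock: 7.33
ee_pos: [651.5, 129.4, 190.7]
orientation: [1.125, 1.259, -1.119]
contact_force: [0.1, 0.4, 0.5]
opening: 87.9
```

Call:
jog_arm(
  motion=[-1.5,-0.5,-4,0,0,0,1,-1.5,-0.5,-4,0,0,0,0,-1.5,-0.5,-4,0,0,0,0,-1.5,-0.5,-4,0,0,0,0,-1.5,-0.5,-4,0,0,0,0,-1.5,-0.5,-4,0,0,0,0,-1.5,-0.5,-4,0,0,0,0,-1.5,-0.5,-4,0,0,0,0,-1.5,-0.5,-4,0,0,0,0,-1.5,-0.5,-4,0,0,0,0],
)

```text
clock: 8.17
ee_pos: [650.0, 128.8, 186.7]
orientation: [1.125, 1.259, -1.119]
contact_force: [-0.0, 0.6, -0.3]
opening: 30.2
```

Call:
jog_arm(
  motion=[0,0,0,0,0,0,0,0,0,0,0,0,0,0,0,0,0,0,0,0,0,0,0,0,0,0,0,0,0,0,0,0,0,0,0,0,0,0,0,0,0,0],
)

```text
clock: 8.67
ee_pos: [650.2, 128.8, 186.7]
orientation: [1.125, 1.259, -1.119]
contact_force: [2.4, 0.4, -0.5]
opening: 13.5
```

Bar gripped (13.5 mm). Lifting slowly, with a force check first.

Call:
jog_arm(
  motion=[0,0,2,0,0,0,0,0,0,4,0,0,0,0,0,0,7,0,0,0,0,0,0,10,0,0,0,0,0,0,10,0,0,0,0],
)

```text
clock: 9.08
ee_pos: [650.2, 128.9, 197.2]
orientation: [1.125, 1.259, -1.118]
contact_force: [0.0, 0.3, -7.5]
opening: 13.4
```

```bash
python3 - <<'E'
from h import *
st=read_state();print(np.round(st['ee_pos'],1),np.round(st['contact_force'],1),np.round(st['torque'],2),st['opening'])
im,d=snapshot('scene');W=cloud('scene',d)
save('s5.png',cv2.resize(im[110:270,170:370],None,fx=3.5,fy=3.5,interpolation=cv2.INTER_CUBIC))
E
```

```text
[650.2 128.9 197.2] [ 0.   0.3 -7.5] [-0.01 -0.18  0.04] 13.420031542097073
```

View pics/s5.png

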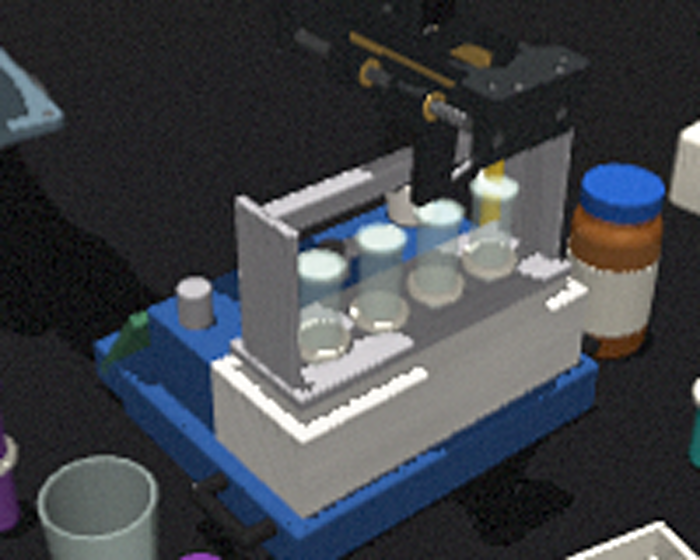

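Rack has risen about 10 mm, level, with all four tubes in it (tops at (320,265), (380,238), (437,212), (495,188)). The vertical force is 7.5 N, in the expected weight range, and the sideways force is nearly zero. Lifting on.

Call:
jog_arm(
  motion=[0,0,6,0,0,0,0,0,0,13,0,0,0,0,0,0,20,0,0,0,0,0,0,27,0,0,0,0,0,0,34,0,0,0,0,0,0,41,0,0,0,0,0,0,48,0,0,0,0,0,0,55,0,0,0,0,0,0,60,0,0,0,0,0,0,60,0,0,0,0],
)

```text
clock: 9.97
ee_pos: [650.9, 129.2, 258.5]
orientation: [1.127, 1.258, -1.117]
contact_force: [0.5, 0.3, -6.6]
opening: 13.0
```

Call:
jog_arm(
  motion=[0,0,6,0,0,0,0,0,0,13,0,0,0,0,0,0,19,0,0,0,0,0,0,24,0,0,0,0,0,0,27,0,0,0,0,0,0,28,0,0,0,0,0,0,28,0,0,0,0,0,0,28,0,0,0,0,0,0,28,0,0,0,0,0,0,28,0,0,0,0],
)

```text
clock: 10.8
ee_pos: [650.7, 129.1, 286.2]
orientation: [1.126, 1.258, -1.117]
contact_force: [0.3, 0.8, -6.9]
opening: 13.8
```

```bash
python3 - <<'E'
from h import *
st=read_state();print(st['clock'],np.round(st['ee_pos'],1),np.round(st['contact_force'],1),np.round(st['torque'],2),st['opening'],np.abs(st['qd']).max())
im,d=snapshot('scene');W=cloud('scene',d)
save('s6.png',cv2.resize(im[80:270,170:370],None,fx=3,fy=3,interpolation=cv2.INTER_CUBIC))
P=W.reshape(-1,3)
# end-panel/bar top heights at both ends
for lo,hi in ((15,60),(200,245)):
    m=(P[:,0]>605)&(P[:,0]<695)&(P[:,1]>lo)&(P[:,1]<hi)&(P[:,2]>170)&(P[:,2]<330);print(lo,np.percentile(P[m,2],[1,99.5]).round(1))
E
```

```text
10.8 [650.7 129.1 286.2] [ 0.3  0.8 -6.9] [ 0.   -0.06 -0.06] 13.826893543153357 0.001316371678977797
15 [175.2 314.8]
200 [201.6 309.9]
```

View pics/s6.png

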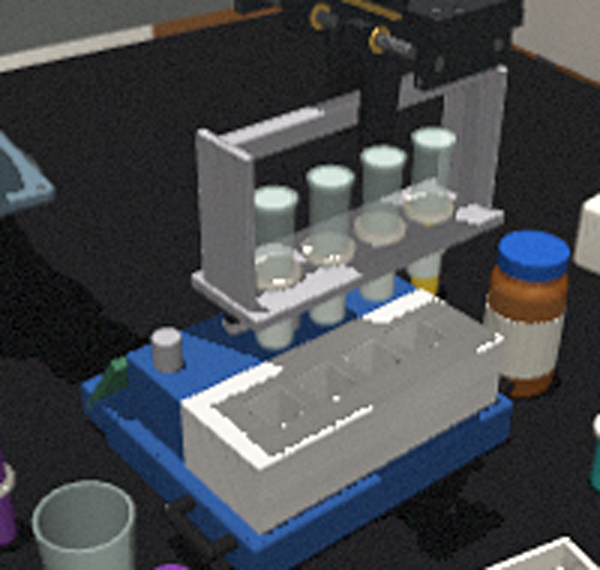

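Rack hangs level about 100 mm up with all four tubes seated and their bottoms clear of the block (row about 340 against the wells at about 400). It is still and nothing has been disturbed. Handing in.

```bash
python3 -c "
from workcell import *
print(sign_off())"
```

```text
the job is handed in; nothing more can be done
None
```

I swung the latch aside, then lifted the rack with all four tubes about 100 mm straight up. I handed the job in at about 11 s with the gripper still holding the rack over the block.

- **Latch:** I pushed the peg with the closed fingers. The last measurement put the latch at about 1.4 rad, against the 0.95 needed.
- **Height:** The plate is about 199 mm above the bench, so the tube bottoms are about 53 mm above the block top. These heights come from the arm's own position readings, which scatter by 1–2 mm.
- **Grip and load:** The fingers are closed to 13.8 mm on the 14 mm bar. The load is about 7 N with almost no sideways force, and the joints are at rest.
- **Tubes and surroundings:** The last picture shows all four tubes seated, with the jar, beaker and weight in place. The crucible was last seen standing just after the first 10 mm of lift, because the rack hides it in the final view.
- **Disagreement:** The measured tops of the rack's two ends differ by about 5 mm (315 and 310 mm). That would be a tilt of about 0.02 rad, well within the 0.12 limit, and may just be depth noise.

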